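# Take the laminated blank out of the ratchet clamp and stand it to cure

## Task

The glue has set: squeeze the ratchet clamp's release lever so that its pawl lifts, draw the clamp head right back to its stop and leave it there, and only then lift the laminated blank out and stand it upright on the bare bench. Let go, take it again across its broad faces (the drying stand leaves room for fingers only there), and set it gently down upright in the empty drying stand. Do not knock the blank over or drop it, and leave the other blank and the things lying about where they are.

Things in the scene. Friction and masses are not known exactly. Their poses are not given: they have to be found in the camera images.
- clamp: ratchet bar clamp, fixed: base 96 (x) x 230 (y, from -109 to 121) x 12 mm, toothed bar along y, fixed jaw at the -y end; the head draws back along +y. Origin on the bench, z up. The blank stands in it at y = -67 mm, its underside at z = 20 mm. Jaw and pressure plate, 44 mm wide and up to z = 138 mm, hide its broad faces; its narrow edges stand 6 mm proud at both sides, with nothing beside them.
- clamp_grip (a point): release grip, rides on the head 102 mm above the bench: middle between two steel cross bars (14 mm thick, 42 mm long along the clamp's x), 52 mm over both along its y. The -y bar is fixed to the head, the +y bar is the release lever: pinched together it moves 20 mm to its stop (2 to 5 N) and lifts the pawl; it springs back when let go. 34 mm free before the 135 mm high plate on the -y side.
- clamp_head (a joint): slide of the clamp's head along the clamp's +y (m): 0 clamped on the work, 0.048 right back against its stop; with the pawl down it cannot go back (up to the play of a 7 mm tooth), with the pawl lifted it drags with about 6 N and stays where it is left
- clamp_pawl (a joint): angle of pawl and release lever (rad): 0 pawl in the teeth, above 0.20 clear of the teeth, 0.27 lever at its stop
- blank: wooden block of two boards glued face to face, 56 mm wide (its x) x 36 mm thick (its y) x 120 mm high, about 0.18 kg, standing upright in the clamp with its axes along the clamp's; origin at the centre of its underside. A spring holds it with about 8 N between jaw and pressure plate until the head is drawn back.
- bench_spot (a point): point on the bench top in front of the clamp, in the middle of a bare patch at least 80 mm (y) by 60 mm (x) wide; the front edge of the bench is about 35 mm nearer the robot, and the front edge of the clamp base (12 mm high) 30 mm or more beyond
- stand_empty: empty drying stand, fixed: base 94 (x) x 104 (y) x 12 mm, slatted cheeks 130 mm high on its x sides, 70 mm clear between them; open above and, save low ledges (21 mm high, 42 mm from the middle), on its y sides. Origin under its middle. A blank stands in it with its narrow edges to the cheeks (its x along the stand's x, either way round): fingers have room only at its broad faces.
- bay (a point): middle of the empty stand's floor, 12 mm above the bench, where the blank's underside goes
- stand_full: a second, equal drying stand, fixed, with a blank in it; origin under its middle
- spare_blank: a blank of the same size that already stands in the other stand; origin at the centre of its underside
- wood_wedge: loose wooden wedge 94 x 58 x 24 mm lying behind the clamp, origin at the centre of its underside
- brush_wide: loose flat brush 217 mm long, lying left of the clamp, origin at the centre of its underside
- pencil: loose pencil 160 mm long, lying at the front of the bench left of the bare patch, origin at its middle

How it is judged:
By the outcome, as a careful person would: the job done as asked, in the order asked, and still so for the second after the job is handed in, with the robot touching nothing.
It also fails if it takes over 66 s, if anything falls off the work surface, if the arm or the gripper's body presses on something with over 40 N, if the wrist force passes 120 N, or if a joint passes its speed limit or range.

## Robot

A 6-joint arm with a two-finger parallel gripper is mounted at the origin on a cart in front of the work surface, level with it; the furniture and walls round the work are solid. World frame = base frame: x ahead of the robot, y to its left, z up, the work surface at z = 0. Lengths are in m, angles in rad, forces in N, time in s.
With the tool pointing down it reaches from about 0.425 to 0.95 m from the base axis. Payload 3.5 kg.
Tool frame: the origin (TCP) lies on the centre line of the jaws, within the pads' length; the fingertips stand 25 mm ahead of it and the grasp point (between the pads) lies 6 mm ahead of it (ctrl.finger_overhang is the distance from the TCP to the fingertips, in m); z points along the fingers, y is the line along which they close (so a half turn about z gives the same grasp; the last joint's range is limited). The gripper opens to 85 mm and grips with 20 to 120 N. Pads are 22 mm wide; open, the fingers measure 114 mm over their backs; the gripper's body (76 mm by 85 mm) begins 54 mm behind the grasp point. The pads swing forward as they close: fully open they stand 13 mm farther back than shut.
Start: joints at [-1.447, 0.286, 1.577, -0, 1.279, -0.15], TCP at [0.183, -0.65, 0.256] pointing down, gripper open.
Joint ranges: [-2.77, 2.77], [-0.9, 2.22], [0.21, 2.48], [-1.53, 4.67], [0.24, 2.81], [-2.84, 2.84]. Speed limits (rad/s): [2.79, 2.79, 3.14, 3.14, 3.14, 3.14].

## Interface

Orientations are given as a unit quaternion [x, y, z, w].
In Python, from plant import get_state, imaging, job, ctrl gives the robot as it stands.
- The arm moves only by the tool jog_arm, never from a script. Its argument "increments" is a list of rows, each an object of numbers: "dx", "dy", "dz": the shift along the world's x, y, z each as a share of 12 cm, from -1 to 1; "ax", "ay", "az": the turn, a rotation vector about the world's x, y, z each as a share of pi/2 rad, from -1 to 1; "gripper": the gripper command: -1 is shut, 1 is fully open, values between are in proportion. A call has 1 to 10 rows; each row is the pose to reach, as a shift and turn from the pose commanded when the call began; what a row does not reach only later rows make up. A row lasts 1/10 s, in which the tool goes at most 50 mm and 8.59 degrees, less where a joint would pass 70% of its speed; a pose out of reach is approached as far as the arm can. A call with a number of a shift or a turn outside -1 to 1 is refused whole. A call with a gripper value outside its range is refused whole. The fingers move at their own pace and stop on an object; "force" is the grip in N (left out, the last holds). Time passes only in rows, so rows that repeat a pose let the fingers close. It gives the time, the measured TCP pose, the force, the opening and the grip force at its end, in the units of the state.
- get_state(): the state, without advancing time (a new reading comes with each control period).
- imaging.read_camera(name): name is "scene" or "side" or "wrist"; returns a dict with "frame" (480x640x3 uint8, blue, green, red), "depth" (480x640 float32, m along the optical axis (not along the pixel's ray), 0 where there is no reading), "camera_matrix" (3x3 intrinsics, pixels), "extrinsics" (4x4, takes a point from camera to world coordinates); the wrist camera has in their place "mount" (4x4, takes a point from camera to tool coordinates, whose origin is the TCP and whose axes are the flange's). Camera axes: x right, y up, looking along -z (the intrinsics and any distortion apply to the point x, -y, -z); pixel columns grow to the right and rows downward; lengths in m; the calibration is good to about 2 mm. A picture is of the moment at which its call begins: read the wrist's pose just before it.
- job.sign_off(): hands the job in; it is judged then, once.
The state is a dict: "time": time; "qpos": joint angles; "dq": joint speeds; "joint_efforts": joint torques, N m; "eef_pos": TCP position; "tcp_rot": TCP orientation; "contact_force": force on the tool from outside, world axes, zero at the start; "wrist_torque": the same for the moment, N m; "opening": opening from 0.0 (shut) to 1.0 (fully open); "finger_force": force on a finger pad.
Only numpy, scipy, OpenCV 4.12 (cv2) and the standard library are available. Lean on these libraries where they do the work, as an engineer would, in place of code of your own. Each camera call takes 0.05 s, during which the arm holds its last target. There are 200 camera calls.

## Working session

There is one attempt and no reset: what is moved stays moved. The work goes in short steps, Python scripts to look and compute and a tool call to move; the robot and the scene stay as the last step left them, time stands still between calls to the robot, and variables do not carry over. Pictures are saved under pics/ and viewed, at most 10 in all, crops included, and the job is handed in when it is done.

Besides the shell and the picture viewer there is one more tool, called by a JSON object that holds its "method" and its "body", one argument or row to a line. jog_arm: Moves the arm, as the interface text tells. Shift numbers are shares of 12 cm and turn numbers shares of pi/2 rad, none past 1 either way. Its arguments: {"type":"object","properties":{"increments":{"type":"array"},"force":{"type":"number"}},"required":["increments"]}

```bash
ls; mkdir -p pics; cat > h.py <<'E'
import numpy as np, cv2
from plant import get_state, imaging, job, ctrl
from scipy.spatial.transform import Rotation as R
def cam(n):
    s=get_state(); c=imaging.read_camera(n)
    if 'mount' in c:
        T=np.eye(4);T[:3,:3]=R.from_quat(s['tcp_rot']).as_matrix();T[:3,3]=s['eef_pos'];c['extrinsics']=T@c['mount']
    return c
def cloud(c):
    K=c['camera_matrix'];d=c['depth'];v,u=np.mgrid[:480,:640]
    p=np.stack([(u-K[0,2])/K[0,0]*d,-(v-K[1,2])/K[1,1]*d,-d],-1)
    E=c['extrinsics'];w=p@E[:3,:3].T+E[:3,3];w[d==0]=np.nan
    return w
E
python3 - <<'E'
from h import *
s=get_state();print(s)
for n in('scene','side'):
    c=cam(n);cv2.imwrite(f'pics/{n}0.png',c['frame']);np.savez(f'{n}0.npz',w=cloud(c),f=c['frame'])
    print(n,c['camera_matrix'],c['extrinsics'],[k for k in c])
E
```

```text
pics
{'time': 0.0, 'qpos': array([-1.44701211e+00,  2.87212784e-01,  1.57818142e+00, -4.12150222e-06,
        1.27858196e+00, -1.50004087e-01]), 'dq': array([-3.18523748e-04, -4.68199575e-05,  8.14689559e-04, -1.23508425e-03,
       -5.10658444e-04, -1.64433534e-03]), 'joint_efforts': array([-1.70392250e-03, -4.05985665e+01, -2.92627162e+01, -2.01304256e-04,
        5.71558005e-03,  9.06772812e-06]), 'eef_pos': array([ 0.18245742, -0.64925339,  0.25491329]), 'tcp_rot': array([ 9.90643835e-01,  1.36467478e-01,  1.36508809e-05, -1.19167913e-03]), 'contact_force': array([-0.37958189, -0.0455952 ,  0.47011878]), 'wrist_torque': array([ 0.00280049, -0.00172568,  0.03709041]), 'finger_force': 0.0, 'opening': 1.0018319352695613}
scene [[582.857838     0.         318.04859478]
 [  0.         582.857838   238.92064377]
 [  0.           0.           1.        ]] [[-0.68379369  0.36592562 -0.63128808 -0.16635922]
 [-0.72952585 -0.36036162  0.58131879  1.00147767]
 [-0.01477256  0.85804309  0.5133652   0.6596024 ]
 [ 0.          0.          0.          1.        ]] ['frame', 'depth', 'camera_matrix', 'extrinsics']
side [[523.91933912   0.         314.82087319]
 [  0.         523.91933912 238.78907284]
 [  0.           0.           1.        ]] [[-0.9473485   0.14167321 -0.28715765  0.26730876]
 [-0.32020154 -0.41540324  0.85141713  1.18859239]
 [ 0.00133678  0.89853706  0.43889562  0.51824631]
 [ 0.          0.          0.          1.        ]] ['frame', 'depth', 'camera_matrix', 'extrinsics']
```

View pics/scene0.png

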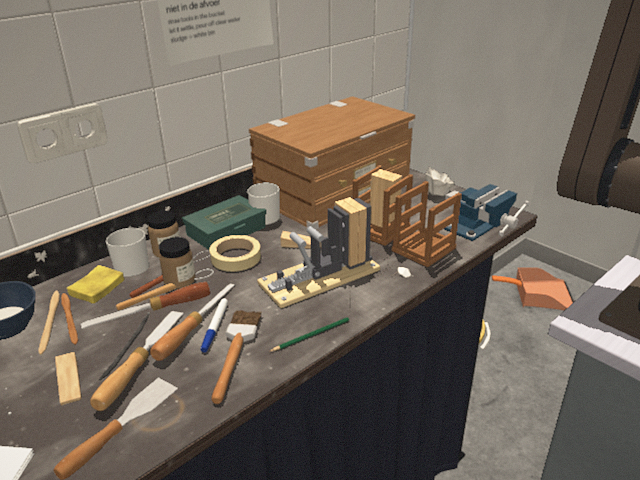

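View pics/side0.png

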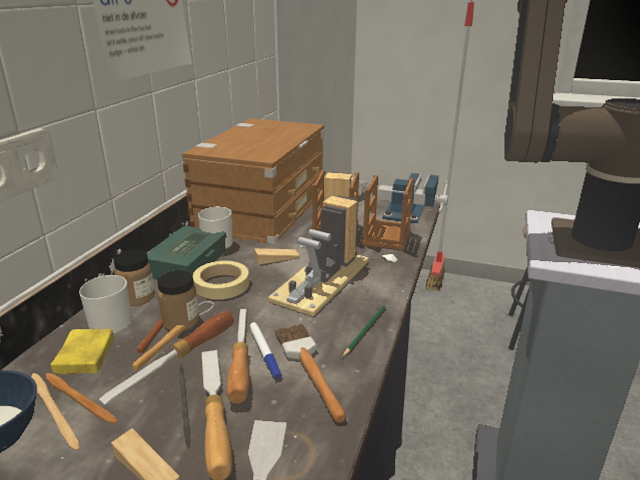

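The scene view shows the clamp with the blank at about (350,235), its grip at (305,245), the empty stand at (428,230) and the full stand at (385,200). The side view agrees. I'll make a top-down map from both depth clouds.

```bash
python3 - <<'E'
from h import *
x0,y0,x1,y1=0.35,-0.55,0.95,0.25; s=800
im=np.zeros((480,640,3),np.uint8);zb=np.full((480,640),-1.)
P=[];C=[]
for n in('scene','side'):
    d=np.load(f'{n}0.npz');w=d['w'].reshape(-1,3);f=d['f'].reshape(-1,3)
    m=~np.isnan(w[:,0])&(w[:,0]>x0)&(w[:,0]<x1)&(w[:,1]>y0)&(w[:,1]<y1)&(w[:,2]<.3)
    P.append(w[m]);C.append(f[m])
P=np.vstack(P);C=np.vstack(C);o=np.argsort(P[:,2]);P=P[o];C=C[o]
np.savez('pc.npz',P=P,C=C)
for p,c in zip(P,C):
    v=int((x1-p[0])*s);u=int((y1-p[1])*s)
    cv2.circle(im,(u,v),1,tuple(int(k) for k in c),-1)
for k in range(6):
    cv2.putText(im,f'{y1-k*.125:.3f}',(k*100,10),0,.3,(255,255,255));cv2.line(im,(k*100,0),(k*100,480),(90,90,90),1)
for k in range(5):
    cv2.putText(im,f'{x1-k*.125:.3f}',(0,k*100+10),0,.3,(255,255,255));cv2.line(im,(0,k*100),(640,k*100),(90,90,90),1)
cv2.imwrite('pics/top.png',im)
# top faces by height
for nm,zl,zh in(('blanktop~.14',.136,.146),('spare/stand .125-.136',.126,.136)):
    m=(P[:,2]>zl)&(P[:,2]<zh);q=P[m]
    print(nm,len(q))
    mk=np.zeros((480,640),np.uint8);mk[((x1-q[:,0])*s).astype(int),((y1-q[:,1])*s).astype(int)]=255
    mk=cv2.morphologyEx(mk,cv2.MORPH_CLOSE,np.ones((7,7)))
    for c in cv2.findContours(mk,0,2)[0]:
        if cv2.contourArea(c)>100:
            (u,v),(a,b),t=cv2.minAreaRect(c);print(' x%.3f y%.3f size %.3f %.3f ang %.1f'%(x1-v/s,y1-u/s,a/s,b/s,t))
E
```

```text
blanktop~.14 1636
 x0.709 y0.118 size 0.400 0.183 ang 31.7
 x0.914 y0.228 size 0.009 0.044 ang 90.0
 x0.914 y-0.288 size 0.154 0.014 ang 0.8
 x0.921 y-0.464 size 0.012 0.169 ang 89.5
spare/stand .125-.136 2937
 x0.415 y0.126 size 0.012 0.106 ang 87.9
 x0.495 y0.130 size 0.013 0.105 ang 87.1
 x0.574 y0.130 size 0.093 0.106 ang 82.4
 x0.711 y0.120 size 0.401 0.183 ang 31.8
 x0.914 y-0.301 size 0.125 0.014 ang 3.6
 x0.913 y0.227 size 0.012 0.045 ang 88.4
 x0.921 y-0.466 size 0.014 0.165 ang 90.0
```

View pics/top.png

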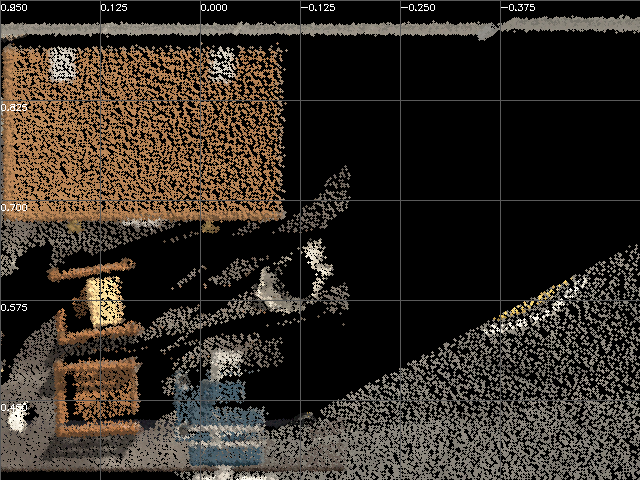

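The map shows the empty stand at about (0.455, 0.128), cheeks across x, and the full stand at about (0.574, 0.13). The clamp lies further left, so I'll shift the window.

```bash
cat > top.py <<'E'
from h import *
def top(P,C,name,x0,y0,x1,y1,s,zmax=.3):
    im=np.zeros((int((x1-x0)*s),int((y1-y0)*s),3),np.uint8)
    o=np.argsort(P[:,2])
    for p,c in zip(P[o],C[o]):
        if x0<p[0]<x1 and y0<p[1]<y1 and p[2]<zmax: cv2.circle(im,(int((y1-p[1])*s),int((x1-p[0])*s)),1,tuple(int(k) for k in c),-1)
    for k in range(20):
        a=int(k*.05*s);cv2.putText(im,f'{y1-k*.05:.2f}',(a,10),0,.35,(255,255,255));cv2.line(im,(a,0),(a,im.shape[0]),(90,90,90),1)
        cv2.putText(im,f'{x1-k*.05:.2f}',(0,a+10),0,.35,(255,255,255));cv2.line(im,(0,a),(im.shape[1],a),(90,90,90),1)
    cv2.imwrite(name,im)
def rects(P,zl,zh,box,s=1000,amin=60):
    x0,y0,x1,y1=box
    m=(P[:,2]>zl)&(P[:,2]<zh)&(P[:,0]>x0)&(P[:,0]<x1)&(P[:,1]>y0)&(P[:,1]<y1);q=P[m]
    mk=np.zeros((int((x1-x0)*s)+1,int((y1-y0)*s)+1),np.uint8);mk[((x1-q[:,0])*s).astype(int),((y1-q[:,1])*s).astype(int)]=255
    mk=cv2.morphologyEx(mk,cv2.MORPH_CLOSE,np.ones((7,7)))
    for c in cv2.findContours(mk,0,2)[0]:
        if cv2.contourArea(c)>amin:
            (u,v),(a,b),t=cv2.minAreaRect(c);print(' %.3f-%.3f x%.4f y%.4f size %.3f %.3f ang %.1f'%(zl,zh,x1-v/s,y1-u/s,a,b,t))
E
python3 - <<'E'
from top import *
P=[];C=[]
for n in('scene','side'):
    d=np.load(f'{n}0.npz');w=d['w'].reshape(-1,3);f=d['f'].reshape(-1,3);m=~np.isnan(w[:,0]);P.append(w[m]);C.append(f[m])
P=np.vstack(P);C=np.vstack(C);np.savez('pc.npz',P=P,C=C)
top(P,C,'pics/top2.png',.33,.06,.68,.56,1500,.2)
b=(.33,.2,.66,.56)
for z in((.135,.146),(.128,.138),(.096,.115),(.007,.016)): rects(P,*z,b)
rects(P,.124,.136,(.38,.05,.535,.2))
E
```

```text
0.135-0.146 x0.5228 y0.2859 size 75.313 61.737 ang 10.6
 0.128-0.138 x0.5221 y0.2875 size 79.127 59.947 ang 13.3
 0.096-0.115 x0.5095 y0.3006 size 86.561 43.876 ang 43.0
 0.096-0.115 x0.5371 y0.3651 size 16.905 46.242 ang 10.3
 0.096-0.115 x0.5438 y0.4022 size 15.233 46.207 ang 9.2
 0.007-0.016 x0.4142 y0.4857 size 152.797 10.882 ang 11.7
 0.007-0.016 x0.4279 y0.2271 size 23.235 26.833 ang 13.0
 0.007-0.016 x0.5172 y0.5530 size 53.549 61.703 ang 50.8
 0.007-0.016 x0.5342 y0.3564 size 236.568 101.127 ang 11.5
 0.007-0.016 x0.6063 y0.5444 size 32.577 80.562 ang 39.3
 0.007-0.016 x0.6446 y0.2912 size 65.673 34.838 ang 52.4
 0.007-0.016 x0.6575 y0.4340 size 5.000 38.000 ang 90.0
 0.124-0.136 x0.4142 y0.1251 size 13.617 105.992 ang 87.6
 0.124-0.136 x0.4942 y0.1301 size 12.620 104.170 ang 87.1
 0.124-0.136 x0.5344 y0.1353 size 13.974 83.679 ang 80.5
```

View pics/top2.png

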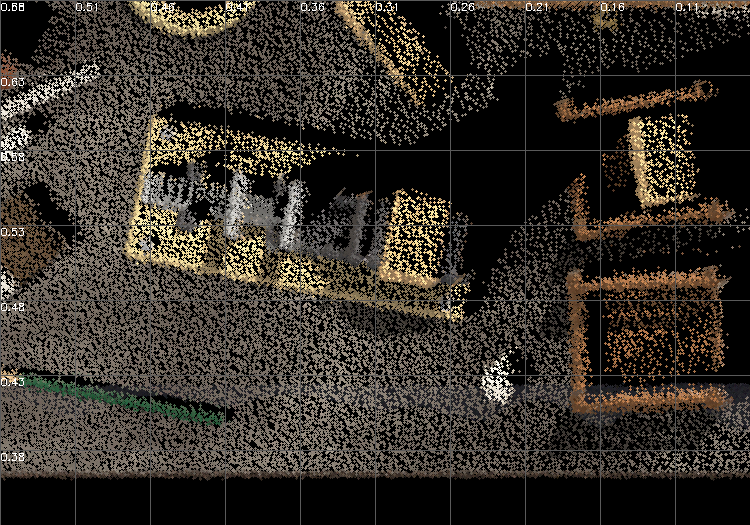

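The map shows the clamp at a yaw of about -11°, with the blank at about (0.52, 0.284). The grip bars are at (0.537, 0.365) and (0.544, 0.402), so the grip middle is about (0.5405, 0.384). The bench front edge is at x≈0.365, and the pencil tip is near (0.40, 0.41). Moving over now.

{"method": "jog_arm", "body": {
  "increments": [
    {"dx":1,"dy":1,"dz":0.4,"gripper":1},
    {"dx":1,"dy":1,"dz":0.4},
    {"dx":1,"dy":1,"dz":0.4},
    {"dx":1,"dy":1,"dz":0.4},
    {"dx":1,"dy":1,"dz":0.4}
  ],
  "force": 20
}}

```text
$.increments[0]: bad value
```

{"method": "jog_arm", "body": {
  "increments": [
    {"dx":1,"dy":1},
    {"dx":1,"dy":1},
    {"dx":1,"dy":1},
    {"dx":1,"dy":1},
    {"dx":1,"dy":1}
  ]
}}

```text
$.increments[0]: bad value
```

{"method": "jog_arm", "body": {
  "increments": [
    {"dx":0.5,"dy":1},
    {"dx":0.5,"dy":1},
    {"dx":0.5,"dy":1},
    {"dx":0.5,"dy":1}
  ]
}}

```text
$.increments[0]: bad value
```

{"method": "jog_arm", "body": {
  "increments": [
    {"dy":1,"az":-0.3},
    {"dy":1,"az":-0.3},
    {"dy":1,"az":-0.3},
    {"dy":1,"az":-0.3}
  ]
}}

```text
$.increments[0]: bad value
```

{"method": "jog_arm", "body": {
  "increments": [
    {"dx":1,"dy":1,"dz":0.4,"ax":0,"ay":0,"az":0,"gripper":1},
    {"dx":1,"dy":1,"dz":0.4,"ax":0,"ay":0,"az":0,"gripper":1},
    {"dx":1,"dy":1,"dz":0.4,"ax":0,"ay":0,"az":0,"gripper":1},
    {"dx":1,"dy":1,"dz":0.4,"ax":0,"ay":0,"az":0,"gripper":1},
    {"dx":1,"dy":1,"dz":0.4,"ax":0,"ay":0,"az":0,"gripper":1}
  ],
  "force": 20
}}

```text
time: 0.6
eef_pos: [0.3051, -0.5278, 0.3059]
tcp_rot: [0.99, 0.139, 0.001, 0.001]
contact_force: [-0.2, -0.1, 0.1]
opening: 0.999
finger_force: 0.0
```

All keys are needed. Continuing.

{"method": "jog_arm", "body": {
  "increments": [
    {"dx":1,"dy":1,"dz":0,"ax":0,"ay":0,"az":0,"gripper":1},
    {"dx":1,"dy":1,"dz":0,"ax":0,"ay":0,"az":0,"gripper":1},
    {"dx":1,"dy":1,"dz":0,"ax":0,"ay":0,"az":0,"gripper":1},
    {"dx":1,"dy":1,"dz":0,"ax":0,"ay":0,"az":0,"gripper":1}
  ]
}}

```text
time: 1.0
eef_pos: [0.4241, -0.4075, 0.3034]
tcp_rot: [0.99, 0.138, -0.0, -0.001]
contact_force: [-0.0, -0.4, 0.3]
opening: 0.998
finger_force: 0.0
```

{"method": "jog_arm", "body": {
  "increments": [
    {"dx":0.5,"dy":1,"dz":0,"ax":0,"ay":0,"az":0,"gripper":1},
    {"dx":0.5,"dy":1,"dz":0,"ax":0,"ay":0,"az":0,"gripper":1},
    {"dx":0.5,"dy":1,"dz":0,"ax":0,"ay":0,"az":0,"gripper":1}
  ]
}}

```text
time: 1.3
eef_pos: [0.4829, -0.2881, 0.3033]
tcp_rot: [0.991, 0.137, -0.0, -0.001]
contact_force: [0.2, -0.1, -1.3]
opening: 0.996
finger_force: 0.0
```

{"method": "jog_arm", "body": {
  "increments": [
    {"dx":0,"dy":1,"dz":0,"ax":0,"ay":0,"az":-0.3,"gripper":1},
    {"dx":0,"dy":1,"dz":0,"ax":0,"ay":0,"az":-0.3,"gripper":1},
    {"dx":0,"dy":1,"dz":0,"ax":0,"ay":0,"az":-0.3,"gripper":1},
    {"dx":0,"dy":1,"dz":0,"ax":0,"ay":0,"az":-0.3,"gripper":1}
  ]
}}

```text
time: 1.7
eef_pos: [0.4822, -0.1679, 0.3036]
tcp_rot: [0.995, -0.098, -0.001, -0.0]
contact_force: [-0.1, 1.0, 0.3]
opening: 1.0
finger_force: 0.0
```

{"method": "jog_arm", "body": {
  "increments": [
    {"dx":0,"dy":1,"dz":0,"ax":0,"ay":0,"az":0,"gripper":1},
    {"dx":0,"dy":1,"dz":0,"ax":0,"ay":0,"az":0,"gripper":1},
    {"dx":0,"dy":1,"dz":0,"ax":0,"ay":0,"az":0,"gripper":1}
  ]
}}

```text
time: 2.0
eef_pos: [0.4823, -0.0486, 0.3038]
tcp_rot: [0.995, -0.098, -0.0, -0.0]
contact_force: [0.4, -0.2, -0.6]
opening: 1.003
finger_force: 0.0
```

{"method": "jog_arm", "body": {
  "increments": [
    {"dx":0,"dy":1,"dz":0,"ax":0,"ay":0,"az":0,"gripper":1},
    {"dx":0,"dy":1,"dz":0,"ax":0,"ay":0,"az":0,"gripper":1},
    {"dx":0,"dy":1,"dz":0,"ax":0,"ay":0,"az":0,"gripper":1}
  ]
}}

```text
time: 2.3
eef_pos: [0.4826, 0.0717, 0.3039]
tcp_rot: [0.995, -0.097, -0.0, -0.0]
contact_force: [1.4, -0.8, -0.2]
opening: 1.002
finger_force: 0.0
```

{"method": "jog_arm", "body": {
  "increments": [
    {"dx":0.2,"dy":1,"dz":0,"ax":0,"ay":0,"az":0,"gripper":0.55},
    {"dx":0.2,"dy":1,"dz":0,"ax":0,"ay":0,"az":0,"gripper":0.55},
    {"dx":0.2,"dy":1,"dz":0,"ax":0,"ay":0,"az":0,"gripper":0.55},
    {"dx":0.2,"dy":1,"dz":0,"ax":0,"ay":0,"az":0,"gripper":0.55}
  ]
}}

```text
time: 2.7
eef_pos: [0.5075, 0.1912, 0.3034]
tcp_rot: [0.995, -0.097, -0.001, 0.0]
contact_force: [-0.1, -0.9, -0.4]
opening: 0.777
finger_force: 0.0
```

{"method": "jog_arm", "body": {
  "increments": [
    {"dx":0.25,"dy":0.8,"dz":0,"ax":0,"ay":0,"az":0,"gripper":0.55},
    {"dx":0.25,"dy":0.8,"dz":0,"ax":0,"ay":0,"az":0,"gripper":0.55},
    {"dx":0.25,"dy":0.8,"dz":0,"ax":0,"ay":0,"az":0,"gripper":0.55},
    {"dx":0.25,"dy":0.8,"dz":0,"ax":0,"ay":0,"az":0,"gripper":0.55}
  ]
}}

```text
time: 3.1
eef_pos: [0.5373, 0.285, 0.3031]
tcp_rot: [0.995, -0.098, -0.001, 0.001]
contact_force: [-0.8, 0.1, 0.4]
opening: 0.772
finger_force: 0.0
```

```bash
python3 - <<'E'
from top import *
c=cam('wrist');w=cloud(c).reshape(-1,3);f=c['frame'].reshape(-1,3);m=~np.isnan(w[:,0]);P=w[m];C=f[m]
np.savez('w1.npz',w=w,f=f);cv2.imwrite('pics/w1.png',c['frame'])
print(c['mount'].round(3), c['camera_matrix'][0,0]); print(P.min(0),P.max(0),ctrl.finger_overhang,get_state()['qpos'])
b=(.42,.2,.66,.56)
for z in((.138,.146),(.131,.1365),(.1,.115),(.007,.016)): rects(P,*z,b)
E
```

```text
[[ 0.     0.961  0.276  0.07 ]
 [ 1.    -0.     0.    -0.   ]
 [ 0.     0.276 -0.961 -0.118]
 [ 0.     0.     0.     1.   ]] 400.7024685072367
[-0.63423816 -0.7005424  -0.87130291] [0.77525389 1.69479553 0.37481441] 0.025 [ 3.20602130e-01  1.07876845e-01  1.69721044e+00 -1.02821445e-03
  1.33812406e+00  2.08984243e+00]
 0.138-0.146 x0.5212 y0.2768 size 54.119 56.761 ang 10.6
 0.131-0.137 x0.5277 y0.3118 size 23.062 45.094 ang 10.8
 0.100-0.115 x0.5323 y0.3075 size 36.014 19.937 ang 88.4
 0.100-0.115 x0.5375 y0.3628 size 14.316 42.165 ang 11.3
 0.100-0.115 x0.5444 y0.4001 size 14.513 42.753 ang 11.3
 0.007-0.016 x0.4241 y0.5236 size 63.773 8.467 ang 7.8
 0.007-0.016 x0.4310 y0.2280 size 20.000 22.000 ang -0.0
 0.007-0.016 x0.4978 y0.3634 size 39.615 18.631 ang 11.3
 0.007-0.016 x0.5135 y0.4143 size 31.575 28.933 ang 10.6
 0.007-0.016 x0.5261 y0.4598 size 26.677 35.651 ang 11.8
 0.007-0.016 x0.5171 y0.5525 size 51.081 61.213 ang 50.7
 0.007-0.016 x0.5841 y0.5524 size 15.436 30.522 ang 52.1
 0.007-0.016 x0.5641 y0.3490 size 229.939 39.194 ang 10.7
 0.007-0.016 x0.6205 y0.2278 size 14.189 19.481 ang 4.4
 0.007-0.016 x0.6147 y0.5379 size 13.846 52.154 ang 67.4
 0.007-0.016 x0.6398 y0.2865 size 57.333 32.517 ang 54.2
```

View pics/w1.png

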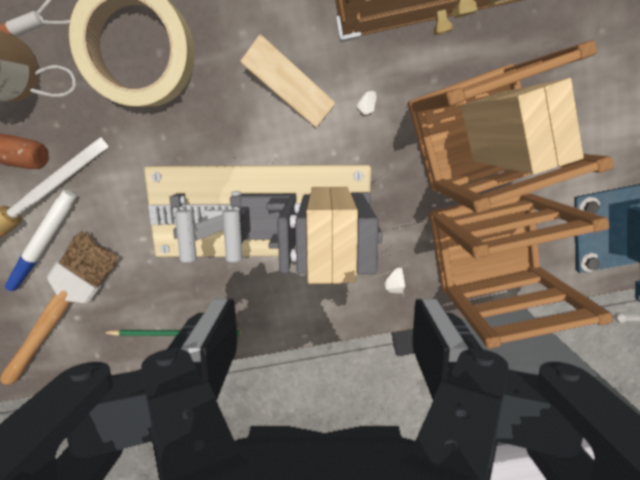

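The wrist view shows the bars at pixels (186,233) and (233,233), and the blank top at (333,235). Wrist depth gives the grip middle as (0.541, 0.3815) at 11°, and the tool yaw already matches. Next I'll go over the grip and descend.

{"method": "jog_arm", "body": {
  "increments": [
    {"dx":0.03,"dy":0.8,"dz":0,"ax":0,"ay":0,"az":0,"gripper":0.55},
    {"dx":0.03,"dy":0.8,"dz":0,"ax":0,"ay":0,"az":0,"gripper":0.55},
    {"dx":0.03,"dy":0.8,"dz":-0.4,"ax":0,"ay":0,"az":0,"gripper":0.55},
    {"dx":0.03,"dy":0.8,"dz":-0.8,"ax":0,"ay":0,"az":0,"gripper":0.55},
    {"dx":0.03,"dy":0.8,"dz":-1,"ax":0,"ay":0,"az":0,"gripper":0.55},
    {"dx":0.03,"dy":0.8,"dz":-1,"ax":0,"ay":0,"az":0,"gripper":0.55},
    {"dx":0.03,"dy":0.8,"dz":-1,"ax":0,"ay":0,"az":0,"gripper":0.55}
  ]
}}

```text
time: 3.85
eef_pos: [0.541, 0.3807, 0.1852]
tcp_rot: [0.995, -0.099, 0.0, -0.0]
contact_force: [0.9, 0.3, 0.3]
opening: 0.773
finger_force: 0.0
```

```bash
python3 - <<'E'
from top import *
s=get_state();c=cam('wrist');P=cloud(c).reshape(-1,3);P=P[~np.isnan(P[:,0])]
print(s['eef_pos'],s['tcp_rot'],s['opening'])
rects(P,.1,.115,(.48,.33,.6,.45)); q=P[(abs(P[:,0]-.54)<.03)&(abs(P[:,1]-.40)<.05)&(P[:,2]<.13)];print(np.percentile(q[:,2],[50,80,90,95,99]))
E
```

```text
[0.54102324 0.38069684 0.18522909] [ 9.95047464e-01 -9.94003730e-02  3.31129172e-04 -1.82582535e-05] 0.7733432380259013
 0.100-0.115 x0.5373 y0.3630 size 14.875 43.316 ang 10.8
 0.100-0.115 x0.5445 y0.4003 size 14.847 42.933 ang 10.3
[0.03503497 0.10740691 0.10860986 0.10911937 0.10979667]
```

{"method": "jog_arm", "body": {
  "increments": [
    {"dx":0,"dy":0.01,"dz":-0.2,"ax":0,"ay":0,"az":0,"gripper":0.55},
    {"dx":0,"dy":0.01,"dz":-0.35,"ax":0,"ay":0,"az":0,"gripper":0.55},
    {"dx":0,"dy":0.01,"dz":-0.5,"ax":0,"ay":0,"az":0,"gripper":0.55},
    {"dx":0,"dy":0.01,"dz":-0.65,"ax":0,"ay":0,"az":0,"gripper":0.55},
    {"dx":0,"dy":0.01,"dz":-0.65,"ax":0,"ay":0,"az":0,"gripper":0.55}
  ]
}}

```text
time: 4.4
eef_pos: [0.5408, 0.3842, 0.1058]
tcp_rot: [0.995, -0.098, 0.001, -0.001]
contact_force: [0.5, 2.4, 2.1]
opening: 0.777
finger_force: 0.5
```

{"method": "jog_arm", "body": {
  "increments": [
    {"dx":0,"dy":-0.02,"dz":0,"ax":0,"ay":0,"az":0,"gripper":0.35},
    {"dx":0,"dy":-0.02,"dz":0,"ax":0,"ay":0,"az":0,"gripper":0.25},
    {"dx":0,"dy":-0.03,"dz":0,"ax":0,"ay":0,"az":0,"gripper":0.15},
    {"dx":-0.01,"dy":-0.05,"dz":0,"ax":0,"ay":0,"az":0,"gripper":0.05},
    {"dx":-0.01,"dy":-0.07,"dz":0,"ax":0,"ay":0,"az":0,"gripper":-0.05},
    {"dx":-0.01,"dy":-0.085,"dz":0,"ax":0,"ay":0,"az":0,"gripper":-0.15},
    {"dx":-0.02,"dy":-0.1,"dz":0,"ax":0,"ay":0,"az":0,"gripper":-0.3},
    {"dx":-0.02,"dy":-0.1,"dz":0,"ax":0,"ay":0,"az":0,"gripper":-0.5},
    {"dx":-0.02,"dy":-0.1,"dz":0,"ax":0,"ay":0,"az":0,"gripper":-0.5},
    {"dx":-0.02,"dy":-0.1,"dz":0,"ax":0,"ay":0,"az":0,"gripper":-0.5}
  ],
  "force": 20
}}

```text
time: 5.4
eef_pos: [0.5387, 0.3717, 0.1071]
tcp_rot: [0.995, -0.099, 0.001, -0.001]
contact_force: [3.8, 3.1, 3.3]
opening: 0.344
finger_force: 19.8
```

The lever is at its stop. Drawing the head back.

{"method": "jog_arm", "body": {
  "increments": [
    {"dx":0.01,"dy":0.06,"dz":0,"ax":0,"ay":0,"az":0,"gripper":-0.5},
    {"dx":0.02,"dy":0.12,"dz":0,"ax":0,"ay":0,"az":0,"gripper":-0.5},
    {"dx":0.035,"dy":0.18,"dz":0,"ax":0,"ay":0,"az":0,"gripper":-0.5},
    {"dx":0.045,"dy":0.24,"dz":0,"ax":0,"ay":0,"az":0,"gripper":-0.5},
    {"dx":0.06,"dy":0.3,"dz":0,"ax":0,"ay":0,"az":0,"gripper":-0.5},
    {"dx":0.07,"dy":0.35,"dz":0,"ax":0,"ay":0,"az":0,"gripper":-0.5},
    {"dx":0.07,"dy":0.35,"dz":0,"ax":0,"ay":0,"az":0,"gripper":-0.5}
  ]
}}

```text
time: 6.1
eef_pos: [0.5466, 0.4122, 0.1071]
tcp_rot: [0.995, -0.098, -0.0, 0.002]
contact_force: [1.2, -2.2, 6.6]
opening: 0.342
finger_force: 21.8
```

{"method": "jog_arm", "body": {
  "increments": [
    {"dx":0.01,"dy":0.03,"dz":0,"ax":0,"ay":0,"az":0,"gripper":-0.5},
    {"dx":0.01,"dy":0.05,"dz":0,"ax":0,"ay":0,"az":0,"gripper":-0.5},
    {"dx":0.015,"dy":0.07,"dz":0,"ax":0,"ay":0,"az":0,"gripper":-0.5},
    {"dx":0.02,"dy":0.09,"dz":0,"ax":0,"ay":0,"az":0,"gripper":-0.5},
    {"dx":0.02,"dy":0.09,"dz":0,"ax":0,"ay":0,"az":0,"gripper":-0.5}
  ]
}}

```text
time: 6.6
eef_pos: [0.5476, 0.4175, 0.1068]
tcp_rot: [0.995, -0.098, -0.003, 0.009]
contact_force: [-4.2, -18.1, 14.9]
opening: 0.344
finger_force: 26.5
```

The stop is reached at 18 N. Opening while re-centring, then up.

{"method": "jog_arm", "body": {
  "increments": [
    {"dx":0,"dy":0,"dz":0,"ax":0,"ay":0,"az":0,"gripper":-0.1},
    {"dx":0,"dy":0.02,"dz":0,"ax":0,"ay":0,"az":0,"gripper":0.2},
    {"dx":0.01,"dy":0.05,"dz":0,"ax":0,"ay":0,"az":0,"gripper":0.55},
    {"dx":0.01,"dy":0.06,"dz":0,"ax":0,"ay":0,"az":0,"gripper":0.6},
    {"dx":0.01,"dy":0.06,"dz":0,"ax":0,"ay":0,"az":0,"gripper":0.6},
    {"dx":0.01,"dy":0.06,"dz":0,"ax":0,"ay":0,"az":0,"gripper":0.6}
  ]
}}

```text
time: 7.2
eef_pos: [0.5491, 0.4317, 0.1058]
tcp_rot: [0.995, -0.098, -0.001, 0.0]
contact_force: [-1.1, 1.1, 0.7]
opening: 0.798
finger_force: 0.4
```

{"method": "jog_arm", "body": {
  "increments": [
    {"dx":0,"dy":0,"dz":0.2,"ax":0,"ay":0,"az":0,"gripper":0.6},
    {"dx":0,"dy":0,"dz":0.5,"ax":0,"ay":0,"az":0,"gripper":0.6},
    {"dx":0,"dy":0,"dz":0.9,"ax":0,"ay":0,"az":0,"gripper":0.6},
    {"dx":0,"dy":0,"dz":1,"ax":0,"ay":0,"az":0,"gripper":0.6}
  ]
}}

```text
time: 7.6
eef_pos: [0.5519, 0.4324, 0.2335]
tcp_rot: [0.995, -0.099, 0.004, -0.003]
contact_force: [-1.0, 0.0, 0.9]
opening: 0.798
finger_force: 0.0
```

{"method": "jog_arm", "body": {
  "increments": [
    {"dx":-0.1,"dy":-0.7,"dz":0.6,"ax":0,"ay":0,"az":0.9,"gripper":1},
    {"dx":-0.1,"dy":-0.7,"dz":0.6,"ax":0,"ay":0,"az":0.9,"gripper":1},
    {"dx":-0.1,"dy":-0.7,"dz":0.6,"ax":0,"ay":0,"az":0.9,"gripper":1},
    {"dx":-0.1,"dy":-0.7,"dz":0.6,"ax":0,"ay":0,"az":0.9,"gripper":1}
  ]
}}

```text
time: 8.0
eef_pos: [0.5384, 0.3458, 0.3011]
tcp_rot: [0.979, 0.202, 0.002, 0.0]
contact_force: [0.9, 0.8, -0.3]
opening: 1.001
finger_force: 0.0
```

```bash
python3 - <<'E'
from top import *
s=get_state();print(s['eef_pos'],s['tcp_rot'],s['qpos'])
for n in ('wrist','scene'):
    c=cam(n);P=cloud(c).reshape(-1,3);P=P[~np.isnan(P[:,0])];print(n)
    rects(P,.1,.115,(.48,.33,.6,.48));rects(P,.137,.146,(.45,.2,.6,.33))
E
```

```text
[0.53841386 0.34576669 0.30107085] [9.79398924e-01 2.01926245e-01 1.88121522e-03 4.31715981e-06] [ 4.12802388e-01  1.78016193e-01  1.62342303e+00 -8.13057321e-04
  1.33647511e+00  1.57713674e+00]
wrist
 0.100-0.115 x0.5383 y0.3559 size 13.585 42.322 ang 21.5
 0.100-0.115 x0.5464 y0.4097 size 14.513 42.557 ang 11.3
 0.100-0.115 x0.5534 y0.4460 size 14.632 42.251 ang 9.5
 0.137-0.146 x0.5209 y0.2762 size 52.167 56.678 ang 11.3
scene
 0.100-0.115 x0.5314 y0.3667 size 47.801 24.038 ang 74.1
 0.100-0.115 x0.5452 y0.4101 size 15.644 45.100 ang 8.4
 0.100-0.115 x0.5513 y0.4465 size 13.699 43.185 ang 10.6
 0.137-0.146 x0.5199 y0.2756 size 54.098 61.234 ang 9.8
```

The head is 48 mm back. Over to the blank, turned to grasp across its narrow edges.

{"method": "jog_arm", "body": {
  "increments": [
    {"dx":-0.135,"dy":-0.52,"dz":0,"ax":0,"ay":0,"az":0.62,"gripper":1},
    {"dx":-0.135,"dy":-0.52,"dz":0,"ax":0,"ay":0,"az":0.62,"gripper":1},
    {"dx":-0.135,"dy":-0.52,"dz":0,"ax":0,"ay":0,"az":0.62,"gripper":1},
    {"dx":-0.135,"dy":-0.52,"dz":0,"ax":0,"ay":0,"az":0.62,"gripper":1},
    {"dx":-0.135,"dy":-0.52,"dz":0,"ax":0,"ay":0,"az":0.62,"gripper":1},
    {"dx":-0.135,"dy":-0.52,"dz":-0.2,"ax":0,"ay":0,"az":0.62,"gripper":1},
    {"dx":-0.135,"dy":-0.52,"dz":-0.5,"ax":0,"ay":0,"az":0.62,"gripper":1},
    {"dx":-0.135,"dy":-0.52,"dz":-0.8,"ax":0,"ay":0,"az":0.62,"gripper":1},
    {"dx":-0.135,"dy":-0.52,"dz":-0.8,"ax":0,"ay":0,"az":0.62,"gripper":1}
  ]
}}

```text
time: 9.0
eef_pos: [0.5175, 0.2837, 0.1948]
tcp_rot: [0.773, 0.634, -0.007, -0.002]
contact_force: [0.5, -0.0, -0.5]
opening: 0.997
finger_force: 0.0
```

```bash
python3 - <<'E'
from top import *
s=get_state();print(s['eef_pos'],s['tcp_rot'],s['qpos'][5])
for n in ('wrist','scene'):
    c=cam(n);h=cv2.cvtColor(c['frame'],cv2.COLOR_BGR2HSV).reshape(-1,3)
    P=cloud(c).reshape(-1,3);P=P[(~np.isnan(P[:,0]))&(h[:,1]>60)&(h[:,2]>90)];print(n)
    rects(P,.135,.146,(.45,.2,.6,.33))
    cv2.imwrite(f'pics/b_{n}.png',c['frame'])
E
```

```text
[0.51747043 0.28368019 0.19483433] [ 0.77319397  0.63412831 -0.0068231  -0.00241365] 0.5268398112876084
wrist
 0.135-0.146 x0.5220 y0.2825 size 39.240 57.292 ang 11.0
scene
 0.135-0.146 x0.5217 y0.2839 size 38.772 61.948 ang 11.5
```

{"method": "jog_arm", "body": {
  "increments": [
    {"dx":0,"dy":0,"dz":0,"ax":0,"ay":0,"az":0,"gripper":1},
    {"dx":0,"dy":0,"dz":0,"ax":0,"ay":0,"az":0,"gripper":1}
  ]
}}

```text
time: 9.3
eef_pos: [0.5229, 0.2855, 0.2051]
tcp_rot: [0.773, 0.635, 0.002, 0.001]
contact_force: [-0.3, 0.9, 0.8]
opening: 1.0
finger_force: 0.0
```

{"method": "jog_arm", "body": {
  "increments": [
    {"dx":0,"dy":-0.01,"dz":-0.2,"ax":0,"ay":0,"az":0,"gripper":1},
    {"dx":0,"dy":-0.01,"dz":-0.4,"ax":0,"ay":0,"az":0,"gripper":1},
    {"dx":0,"dy":-0.01,"dz":-0.6,"ax":0,"ay":0,"az":0,"gripper":1},
    {"dx":0,"dy":-0.01,"dz":-0.76,"ax":0,"ay":0,"az":0,"gripper":1},
    {"dx":0,"dy":-0.01,"dz":-0.76,"ax":0,"ay":0,"az":0,"gripper":1},
    {"dx":0,"dy":-0.01,"dz":-0.76,"ax":0,"ay":0,"az":0,"gripper":1}
  ]
}}

```text
time: 9.9
eef_pos: [0.5223, 0.2841, 0.1125]
tcp_rot: [0.772, 0.635, 0.001, 0.0]
contact_force: [0.4, -0.2, 0.3]
opening: 0.998
finger_force: 0.0
```

{"method": "jog_arm", "body": {
  "increments": [
    {"dx":0,"dy":0,"dz":0,"ax":0,"ay":0,"az":0,"gripper":0.6},
    {"dx":0,"dy":0,"dz":0,"ax":0,"ay":0,"az":0,"gripper":0.4},
    {"dx":0,"dy":0,"dz":0,"ax":0,"ay":0,"az":0,"gripper":0.3},
    {"dx":0,"dy":0,"dz":0,"ax":0,"ay":0,"az":0,"gripper":0.0},
    {"dx":0,"dy":0,"dz":0,"ax":0,"ay":0,"az":0,"gripper":-0.1},
    {"dx":0,"dy":0,"dz":0,"ax":0,"ay":0,"az":0,"gripper":-0.1}
  ],
  "force": 40
}}

```text
time: 10.5
eef_pos: [0.5223, 0.2842, 0.113]
tcp_rot: [0.772, 0.635, 0.001, 0.0]
contact_force: [-1.6, -0.2, 6.2]
opening: 0.654
finger_force: 40.1
```

The blank is held at 55.6 mm. Lifting straight up, moving over the bare patch, and turning 14° to match the stand's yaw.

{"method": "jog_arm", "body": {
  "increments": [
    {"dx":0,"dy":0,"dz":0.1,"ax":0,"ay":0,"az":0,"gripper":-0.1},
    {"dx":0,"dy":0,"dz":0.25,"ax":0,"ay":0,"az":0,"gripper":-0.1},
    {"dx":0,"dy":0,"dz":0.5,"ax":0,"ay":0,"az":0,"gripper":-0.1},
    {"dx":0,"dy":0,"dz":0.75,"ax":0,"ay":0,"az":0,"gripper":-0.1},
    {"dx":0,"dy":0,"dz":1,"ax":0,"ay":0,"az":0,"gripper":-0.1},
    {"dx":0,"dy":0,"dz":1,"ax":0,"ay":0,"az":0,"gripper":-0.1},
    {"dx":0,"dy":0,"dz":1,"ax":0,"ay":0,"az":0,"gripper":-0.1}
  ]
}}

```text
time: 11.2
eef_pos: [0.5214, 0.2835, 0.2307]
tcp_rot: [0.772, 0.635, -0.0, 0.0]
contact_force: [2.2, 3.4, 17.2]
opening: 0.653
finger_force: 45.4
```

{"method": "jog_arm", "body": {
  "increments": [
    {"dx":-0.15,"dy":0.04,"dz":0.1,"ax":0,"ay":0,"az":0.03,"gripper":-0.1},
    {"dx":-0.35,"dy":0.1,"dz":0.1,"ax":0,"ay":0,"az":0.06,"gripper":-0.1},
    {"dx":-0.55,"dy":0.15,"dz":0.1,"ax":0,"ay":0,"az":0.1,"gripper":-0.1},
    {"dx":-0.75,"dy":0.2,"dz":0.1,"ax":0,"ay":0,"az":0.14,"gripper":-0.1},
    {"dx":-0.92,"dy":0.26,"dz":0.1,"ax":0,"ay":0,"az":0.155,"gripper":-0.1},
    {"dx":-0.92,"dy":0.26,"dz":0.1,"ax":0,"ay":0,"az":0.155,"gripper":-0.1},
    {"dx":-0.92,"dy":0.26,"dz":0.1,"ax":0,"ay":0,"az":0.155,"gripper":-0.1},
    {"dx":-0.92,"dy":0.26,"dz":0.1,"ax":0,"ay":0,"az":0.155,"gripper":-0.1}
  ]
}}

```text
time: 12.0
eef_pos: [0.4116, 0.3148, 0.2426]
tcp_rot: [0.69, 0.724, -0.0, 0.0]
contact_force: [-1.1, -0.1, -3.2]
opening: 0.656
finger_force: 42.5
```

```bash
python3 - <<'E'
from h import *
c=cam('scene');w=cam('wrist');s=get_state();print(s['eef_pos'],s['contact_force'])
cv2.imwrite('pics/mid.png',np.hstack([c['frame'][140:440,200:600],w['frame'][::1,::1][100:400,120:520]]))
P=cloud(c).reshape(-1,3);h=cv2.cvtColor(c['frame'],cv2.COLOR_BGR2HSV).reshape(-1,3)
m=(h[:,1]>60)&(h[:,2]>70)&(abs(P[:,0]-.41)<.06)&(abs(P[:,1]-.315)<.06)&(P[:,2]>.08)
print(m.sum(),np.nanpercentile(P[m],[1,50,99],axis=0).round(3))
q=P[(P[:,1]>.24)&(P[:,1]<.28)&(abs(P[:,2])<.004)&(P[:,0]<.5)];print('bench front',np.percentile(q[:,0],[.2,1]))
E
```

```text
[0.41183492 0.3147091  0.24292778] [ 0.26190837  0.39700067 -2.79507819]
2887 [[0.353 0.277 0.153]
 [0.399 0.33  0.227]
 [0.444 0.371 0.519]]
bench front [0.36191315 0.36281363]
```

View pics/mid.png

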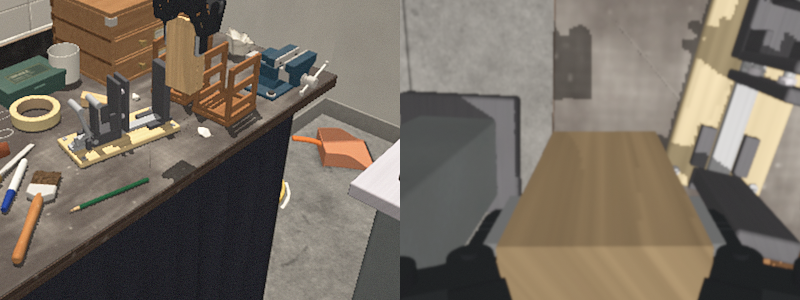

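The left half shows the blank hanging at (185,65) in the crop, upright over the bare patch, with the clamp empty. The right half (wrist) shows it square in the jaws. Lowering.

{"method": "jog_arm", "body": {
  "increments": [
    {"dx":0,"dy":0,"dz":-0.2,"ax":0,"ay":0,"az":0,"gripper":-0.1},
    {"dx":0,"dy":0,"dz":-0.5,"ax":0,"ay":0,"az":0,"gripper":-0.1},
    {"dx":0,"dy":0,"dz":-0.8,"ax":0,"ay":0,"az":0,"gripper":-0.1},
    {"dx":0,"dy":0,"dz":-1,"ax":0,"ay":0,"az":0,"gripper":-0.1},
    {"dx":0,"dy":0,"dz":-1,"ax":0,"ay":0,"az":0,"gripper":-0.1},
    {"dx":0,"dy":0,"dz":-1,"ax":0,"ay":0,"az":0,"gripper":-0.1}
  ]
}}

```text
time: 12.7
eef_pos: [0.4118, 0.3149, 0.1234]
tcp_rot: [0.69, 0.724, -0.0, 0.0]
contact_force: [0.1, -0.2, -1.5]
opening: 0.652
finger_force: 42.5
```

{"method": "jog_arm", "body": {
  "increments": [
    {"dx":0,"dy":0,"dz":-0.07,"ax":0,"ay":0,"az":0,"gripper":-0.1},
    {"dx":0,"dy":0,"dz":-0.14,"ax":0,"ay":0,"az":0,"gripper":-0.1},
    {"dx":0,"dy":0,"dz":-0.2,"ax":0,"ay":0,"az":0,"gripper":-0.1},
    {"dx":0,"dy":0,"dz":-0.21,"ax":0,"ay":0,"az":0,"gripper":-0.1},
    {"dx":0,"dy":0,"dz":-0.21,"ax":0,"ay":0,"az":0,"gripper":-0.1}
  ]
}}

```text
time: 13.2
eef_pos: [0.4109, 0.3149, 0.0976]
tcp_rot: [0.689, 0.724, -0.0, -0.0]
contact_force: [0.4, 0.6, -2.5]
opening: 0.652
finger_force: 42.6
```

{"method": "jog_arm", "body": {
  "increments": [
    {"dx":0,"dy":0,"dz":-0.01,"ax":0,"ay":0,"az":0,"gripper":-0.1},
    {"dx":0,"dy":0,"dz":-0.02,"ax":0,"ay":0,"az":0,"gripper":-0.1},
    {"dx":0,"dy":0,"dz":-0.03,"ax":0,"ay":0,"az":0,"gripper":-0.1},
    {"dx":0,"dy":0,"dz":-0.03,"ax":0,"ay":0,"az":0,"gripper":-0.1},
    {"dx":0,"dy":0,"dz":-0.03,"ax":0,"ay":0,"az":0,"gripper":-0.1}
  ]
}}

```text
time: 13.7
eef_pos: [0.4112, 0.315, 0.0943]
tcp_rot: [0.69, 0.724, 0.0, -0.0]
contact_force: [0.7, -0.7, -2.9]
opening: 0.65
finger_force: 42.6
```

{"method": "jog_arm", "body": {
  "increments": [
    {"dx":0,"dy":0,"dz":-0.005,"ax":0,"ay":0,"az":0,"gripper":-0.1},
    {"dx":0,"dy":0,"dz":-0.01,"ax":0,"ay":0,"az":0,"gripper":-0.1},
    {"dx":0,"dy":0,"dz":-0.015,"ax":0,"ay":0,"az":0,"gripper":-0.1},
    {"dx":0,"dy":0,"dz":-0.015,"ax":0,"ay":0,"az":0,"gripper":-0.1}
  ]
}}

```text
time: 14.1
eef_pos: [0.4112, 0.315, 0.0931]
tcp_rot: [0.689, 0.724, -0.0, -0.0]
contact_force: [-1.8, -1.0, 2.2]
opening: 0.651
finger_force: 43.0
```

It has touched down, with the force now turned upward. Letting go, rising, and making a quarter turn.

{"method": "jog_arm", "body": {
  "increments": [
    {"dx":0,"dy":0,"dz":0,"ax":0,"ay":0,"az":0,"gripper":0.35},
    {"dx":0,"dy":0,"dz":0,"ax":0,"ay":0,"az":0,"gripper":0.5},
    {"dx":0,"dy":0,"dz":0,"ax":0,"ay":0,"az":0,"gripper":1},
    {"dx":0,"dy":0,"dz":0,"ax":0,"ay":0,"az":0,"gripper":1},
    {"dx":0,"dy":0,"dz":0,"ax":0,"ay":0,"az":0,"gripper":1}
  ]
}}

```text
time: 14.6
eef_pos: [0.4112, 0.315, 0.0925]
tcp_rot: [0.69, 0.724, 0.0, 0.0]
contact_force: [0.1, -0.0, -0.2]
opening: 1.0
finger_force: 0.0
```

{"method": "jog_arm", "body": {
  "increments": [
    {"dx":0,"dy":0,"dz":0.15,"ax":0,"ay":0,"az":0,"gripper":1},
    {"dx":0,"dy":0,"dz":0.4,"ax":0,"ay":0,"az":0,"gripper":1},
    {"dx":0,"dy":0,"dz":0.7,"ax":0,"ay":0,"az":0,"gripper":1},
    {"dx":0,"dy":0,"dz":1,"ax":0,"ay":0,"az":0,"gripper":1},
    {"dx":0,"dy":0,"dz":1,"ax":0,"ay":0,"az":0,"gripper":1}
  ]
}}

```text
time: 15.1
eef_pos: [0.4141, 0.3165, 0.219]
tcp_rot: [0.689, 0.724, 0.006, 0.002]
contact_force: [-0.6, 0.1, 0.6]
opening: 0.999
finger_force: 0.0
```

{"method": "jog_arm", "body": {
  "increments": [
    {"dx":0,"dy":0,"dz":0,"ax":0,"ay":0,"az":1,"gripper":1},
    {"dx":0,"dy":0,"dz":0,"ax":0,"ay":0,"az":1,"gripper":1},
    {"dx":0,"dy":0,"dz":0,"ax":0,"ay":0,"az":1,"gripper":1},
    {"dx":0,"dy":0,"dz":0,"ax":0,"ay":0,"az":1,"gripper":1},
    {"dx":0,"dy":0,"dz":0,"ax":0,"ay":0,"az":1,"gripper":1},
    {"dx":0,"dy":0,"dz":0,"ax":0,"ay":0,"az":1,"gripper":1},
    {"dx":0,"dy":0,"dz":0,"ax":0,"ay":0,"az":1,"gripper":1},
    {"dx":0,"dy":0,"dz":0,"ax":0,"ay":0,"az":1,"gripper":1},
    {"dx":0,"dy":0,"dz":0,"ax":0,"ay":0,"az":1,"gripper":1},
    {"dx":0,"dy":0,"dz":0,"ax":0,"ay":0,"az":1,"gripper":1}
  ]
}}

```text
time: 16.1
eef_pos: [0.4108, 0.3148, 0.2115]
tcp_rot: [0.008, 1.0, -0.0, -0.001]
contact_force: [-0.4, -0.5, -0.0]
opening: 0.999
finger_force: 0.0
```

{"method": "jog_arm", "body": {
  "increments": [
    {"dx":0,"dy":0,"dz":0,"ax":0,"ay":0,"az":0.045,"gripper":1},
    {"dx":0,"dy":0,"dz":0,"ax":0,"ay":0,"az":0.045,"gripper":1},
    {"dx":0,"dy":0,"dz":0,"ax":0,"ay":0,"az":0.045,"gripper":1}
  ]
}}

```text
time: 16.4
eef_pos: [0.4109, 0.3148, 0.2119]
tcp_rot: [-0.024, 1.0, -0.0, -0.0]
contact_force: [0.8, -0.2, -0.6]
opening: 0.999
finger_force: 0.0
```

```bash
python3 - <<'E'
from top import *
s=get_state();print(s['eef_pos'],s['tcp_rot'],s['qpos'])
for n in ('wrist','scene'):
    c=cam(n);h=cv2.cvtColor(c['frame'],cv2.COLOR_BGR2HSV).reshape(-1,3)
    P=cloud(c).reshape(-1,3);k=(~np.isnan(P[:,0]));P1=P[k&(h[:,1]>50)&(h[:,2]>70)];P=P[k];print(n)
    rects(P1,.112,.13,(.34,.24,.48,.39)); rects(P,.124,.136,(.38,.05,.535,.2))
    rects(P,.007,.017,(.36,.05,.535,.2))
    cv2.imwrite(f'pics/c_{n}.png',c['frame'])
E
```

```text
[0.4108789  0.31484046 0.21187343] [-2.36837212e-02  9.99719378e-01 -1.98866021e-04 -4.55870893e-04] [ 4.57636233e-01 -2.01846448e-02  2.00086471e+00  2.45022000e-05
  1.16190705e+00 -1.16054172e+00]
wrist
 0.112-0.130 x0.4110 y0.3140 size 57.173 36.768 ang 87.3
 0.124-0.136 x0.4130 y0.1595 size 10.000 35.000 ang 90.0
 0.124-0.136 x0.4917 y0.1546 size 7.610 51.037 ang 87.3
 0.007-0.017 x0.4617 y0.1247 size 70.363 84.959 ang 86.4
 0.007-0.017 x0.4285 y0.1483 size 137.767 70.049 ang 39.9
 0.007-0.017 x0.5281 y0.1562 size 7.526 21.756 ang 34.7
scene
 0.112-0.130 x0.4102 y0.3128 size 58.175 41.853 ang 87.2
 0.124-0.136 x0.4132 y0.1255 size 13.029 103.080 ang 89.1
 0.124-0.136 x0.4925 y0.1285 size 12.954 103.019 ang 88.8
 0.124-0.136 x0.5325 y0.1580 size 14.080 39.750 ang 73.3
 0.007-0.017 x0.4543 y0.0920 size 16.020 27.364 ang 84.3
 0.007-0.017 x0.4401 y0.1276 size 70.612 105.598 ang 88.4
 0.007-0.017 x0.4814 y0.1301 size 54.443 96.436 ang 54.9
 0.007-0.017 x0.5320 y0.0930 size 6.000 36.000 ang 90.0
 0.007-0.017 x0.5295 y0.1425 size 11.000 19.000 ang 90.0
```

The blank stands at (0.411, 0.314) with 2.7° yaw, and the tool is aligned with it. Descending and grasping across the broad faces.

{"method": "jog_arm", "body": {
  "increments": [
    {"dx":0,"dy":-0.005,"dz":-0.2,"ax":0,"ay":0,"az":0,"gripper":1},
    {"dx":0,"dy":-0.005,"dz":-0.4,"ax":0,"ay":0,"az":0,"gripper":1},
    {"dx":0,"dy":-0.005,"dz":-0.6,"ax":0,"ay":0,"az":0,"gripper":1},
    {"dx":0,"dy":-0.005,"dz":-0.8,"ax":0,"ay":0,"az":0,"gripper":1},
    {"dx":0,"dy":-0.005,"dz":-0.95,"ax":0,"ay":0,"az":0,"gripper":1},
    {"dx":0,"dy":-0.005,"dz":-0.95,"ax":0,"ay":0,"az":0,"gripper":1}
  ]
}}

```text
time: 17.1
eef_pos: [0.4091, 0.3133, 0.0955]
tcp_rot: [-0.024, 1.0, -0.001, -0.003]
contact_force: [0.2, 0.0, 0.1]
opening: 1.0
finger_force: 0.0
```

{"method": "jog_arm", "body": {
  "increments": [
    {"dx":0,"dy":0,"dz":0,"ax":0,"ay":0,"az":0,"gripper":0.4},
    {"dx":0,"dy":0,"dz":0,"ax":0,"ay":0,"az":0,"gripper":0.1},
    {"dx":0,"dy":0,"dz":0,"ax":0,"ay":0,"az":0,"gripper":-0.05},
    {"dx":0,"dy":0,"dz":0,"ax":0,"ay":0,"az":0,"gripper":-0.12},
    {"dx":0,"dy":0,"dz":0,"ax":0,"ay":0,"az":0,"gripper":-0.2},
    {"dx":0,"dy":0,"dz":0,"ax":0,"ay":0,"az":0,"gripper":-0.5},
    {"dx":0,"dy":0,"dz":0,"ax":0,"ay":0,"az":0,"gripper":-0.5},
    {"dx":0,"dy":0,"dz":0,"ax":0,"ay":0,"az":0,"gripper":-0.5}
  ],
  "force": 40
}}

```text
time: 17.9
eef_pos: [0.4118, 0.3144, 0.0997]
tcp_rot: [-0.025, 1.0, -0.0, 0.001]
contact_force: [-0.5, -2.8, 6.0]
opening: 0.413
finger_force: 40.5
```

{"method": "jog_arm", "body": {
  "increments": [
    {"dx":0,"dy":0,"dz":0.1,"ax":0,"ay":0,"az":0,"gripper":-0.5},
    {"dx":0,"dy":0,"dz":0.3,"ax":0,"ay":0,"az":0,"gripper":-0.5},
    {"dx":0,"dy":0,"dz":0.5,"ax":0,"ay":0,"az":0,"gripper":-0.5},
    {"dx":0,"dy":0,"dz":0.75,"ax":0,"ay":0,"az":0,"gripper":-0.5},
    {"dx":0,"dy":0,"dz":1,"ax":0,"ay":0,"az":0,"gripper":-0.5},
    {"dx":0,"dy":0,"dz":1,"ax":0,"ay":0,"az":0,"gripper":-0.5}
  ]
}}

```text
time: 18.5
eef_pos: [0.4132, 0.3157, 0.2235]
tcp_rot: [-0.024, 1.0, 0.002, 0.004]
contact_force: [1.6, 0.0, -1.1]
opening: 0.42
finger_force: 40.4
```

{"method": "jog_arm", "body": {
  "increments": [
    {"dx":0.05,"dy":-0.1,"dz":0.15,"ax":0,"ay":0,"az":0,"gripper":-0.5},
    {"dx":0.1,"dy":-0.3,"dz":0.3,"ax":0,"ay":0,"az":0,"gripper":-0.5},
    {"dx":0.2,"dy":-0.5,"dz":0.35,"ax":0,"ay":0,"az":0,"gripper":-0.5},
    {"dx":0.3,"dy":-0.75,"dz":0.35,"ax":0,"ay":0,"az":0,"gripper":-0.5},
    {"dx":0.35,"dy":-1,"dz":0.35,"ax":0,"ay":0,"az":0,"gripper":-0.5}
  ]
}}

```text
time: 19.0
eef_pos: [0.4529, 0.1934, 0.2589]
tcp_rot: [-0.025, 1.0, 0.0, -0.001]
contact_force: [-1.1, -0.5, -1.9]
opening: 0.416
finger_force: 40.6
```

{"method": "jog_arm", "body": {
  "increments": [
    {"dx":0,"dy":-0.2,"dz":0,"ax":0,"ay":0,"az":0,"gripper":-0.5},
    {"dx":0,"dy":-0.4,"dz":0,"ax":0,"ay":0,"az":0,"gripper":-0.5},
    {"dx":0,"dy":-0.555,"dz":0,"ax":0,"ay":0,"az":0,"gripper":-0.5},
    {"dx":0,"dy":-0.555,"dz":0,"ax":0,"ay":0,"az":0,"gripper":-0.5},
    {"dx":0,"dy":-0.555,"dz":0,"ax":0,"ay":0,"az":0,"gripper":-0.5},
    {"dx":0,"dy":-0.555,"dz":0,"ax":0,"ay":0,"az":0,"gripper":-0.5}
  ]
}}

```text
time: 19.6
eef_pos: [0.4527, 0.1284, 0.2597]
tcp_rot: [-0.025, 1.0, 0.0, -0.001]
contact_force: [0.1, 0.1, -2.8]
opening: 0.413
finger_force: 40.8
```

```bash
python3 - <<'E'
from top import *
s=get_state();print(s['eef_pos'],s['tcp_rot'],s['contact_force'])
F=[]
for n in ('scene','wrist','side'):
    c=cam(n);P=cloud(c).reshape(-1,3);P=P[~np.isnan(P[:,0])];print(n);F.append(c['frame'])
    rects(P,.124,.136,(.38,.05,.535,.2)); 
    q=P[(abs(P[:,0]-.454)<.045)&(abs(P[:,1]-.127)<.05)&(P[:,2]>.148)&(P[:,2]<.20)]
    if len(q): print('low blank',len(q),np.percentile(q,[1,50,99],axis=0).round(4).tolist())
cv2.imwrite('pics/over.png',np.hstack([F[0][60:360,300:600],F[1][100:400,170:470],F[2][100:300,280:480].repeat(1,0)[:200].copy() if 0 else cv2.resize(F[2][100:250,280:380],(200,300))]))
E
```

```text
[0.45272988 0.12840887 0.25970533] [-2.47673699e-02  9.99692972e-01  2.70035699e-04 -6.82792575e-04] [ 0.12755981  0.06640401 -2.81062667]
scene
 0.124-0.136 x0.4135 y0.1240 size 11.829 106.135 ang 88.2
 0.124-0.136 x0.4925 y0.1310 size 11.000 98.000 ang 90.0
 0.124-0.136 x0.5280 y0.1370 size 14.000 74.000 ang 90.0
low blank 599 [[0.4214, 0.1095, 0.1626], [0.4386, 0.1438, 0.1812], [0.4778, 0.1488, 0.1994]]
wrist
 0.124-0.136 x0.4144 y0.1250 size 10.130 102.043 ang 88.0
 0.124-0.136 x0.4955 y0.0820 size 9.000 8.000 ang 90.0
low blank 1131 [[0.4225, 0.1093, 0.1622], [0.4235, 0.1268, 0.1834], [0.4245, 0.144, 0.1996]]
side
 0.124-0.136 x0.4162 y0.1641 size 8.384 28.770 ang 80.5
 0.124-0.136 x0.4185 y0.0995 size 53.000 9.000 ang 0.0
 0.124-0.136 x0.4956 y0.1310 size 9.959 101.833 ang 88.0
 0.124-0.136 x0.5341 y0.1539 size 9.583 45.275 ang 78.2
low blank 510 [[0.4249, 0.1171, 0.1613], [0.4506, 0.145, 0.1808], [0.4801, 0.15, 0.1999]]
```

View pics/over.png

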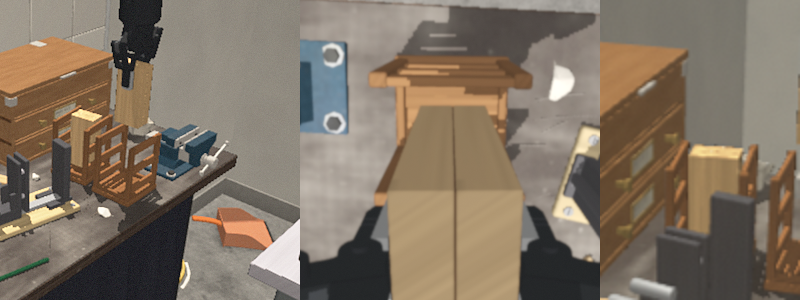

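The blank hangs above the stand, upright, at about (133,95) in the left crop. Wrist and side depth say it needs about +2.5 mm in x to be centred between the cheeks. Correcting and lowering.

{"method": "jog_arm", "body": {
  "increments": [
    {"dx":0.02,"dy":0,"dz":0,"ax":0,"ay":0,"az":0,"gripper":-0.5},
    {"dx":0.02,"dy":0,"dz":-0.1,"ax":0,"ay":0,"az":0,"gripper":-0.5},
    {"dx":0.02,"dy":0,"dz":-0.25,"ax":0,"ay":0,"az":0,"gripper":-0.5},
    {"dx":0.02,"dy":0,"dz":-0.4,"ax":0,"ay":0,"az":0,"gripper":-0.5},
    {"dx":0.02,"dy":0,"dz":-0.4,"ax":0,"ay":0,"az":0,"gripper":-0.5}
  ]
}}

```text
time: 20.25
eef_pos: [0.4533, 0.1277, 0.2087]
tcp_rot: [-0.025, 1.0, -0.0, -0.004]
contact_force: [0.4, 0.7, -3.9]
opening: 0.415
finger_force: 40.7
```

```bash
python3 - <<'E'
from top import *
s=get_state();print(s['eef_pos'],s['contact_force'])
c=cam('wrist');P=cloud(c).reshape(-1,3);P=P[~np.isnan(P[:,0])]
rects(P,.124,.132,(.38,.05,.535,.2))
for a,b in((.13,.14),(.14,.15),(.15,.16),(.17,.18)):
    q=P[(P[:,0]>.42)&(P[:,0]<.44)&(abs(P[:,1]-.127)<.015)&(P[:,2]>a)&(P[:,2]<b)]
    if len(q): print('edge',a,np.median(q[:,0]))
E
```

```text
[0.45330897 0.12774255 0.20870203] [ 0.42262529  0.70436215 -3.89115066]
 0.124-0.132 x0.4172 y0.1251 size 15.710 102.212 ang 88.1
edge 0.13 0.4234204022184975
edge 0.14 0.4235957600712851
edge 0.15 0.4237235921765294
edge 0.17 0.42389719584952007
```

{"method": "jog_arm", "body": {
  "increments": [
    {"dx":0,"dy":0,"dz":-0.1,"ax":0,"ay":0,"az":0,"gripper":-0.5},
    {"dx":0,"dy":0,"dz":-0.25,"ax":0,"ay":0,"az":0,"gripper":-0.5},
    {"dx":0,"dy":0,"dz":-0.4,"ax":0,"ay":0,"az":0,"gripper":-0.5},
    {"dx":0,"dy":0,"dz":-0.55,"ax":0,"ay":0,"az":0,"gripper":-0.5},
    {"dx":0,"dy":0,"dz":-0.68,"ax":0,"ay":0,"az":0,"gripper":-0.5},
    {"dx":0,"dy":0,"dz":-0.76,"ax":0,"ay":0,"az":0,"gripper":-0.5},
    {"dx":0,"dy":0,"dz":-0.76,"ax":0,"ay":0,"az":0,"gripper":-0.5},
    {"dx":0,"dy":0,"dz":-0.76,"ax":0,"ay":0,"az":0,"gripper":-0.5}
  ]
}}

```text
time: 21.1
eef_pos: [0.4561, 0.1278, 0.1219]
tcp_rot: [-0.024, 1.0, 0.0, 0.001]
contact_force: [0.3, -0.6, -2.3]
opening: 0.421
finger_force: 40.8
```

{"method": "jog_arm", "body": {
  "increments": [
    {"dx":0,"dy":0,"dz":-0.02,"ax":0,"ay":0,"az":0,"gripper":-0.5},
    {"dx":0,"dy":0,"dz":-0.04,"ax":0,"ay":0,"az":0,"gripper":-0.5},
    {"dx":0,"dy":0,"dz":-0.06,"ax":0,"ay":0,"az":0,"gripper":-0.5},
    {"dx":0,"dy":0,"dz":-0.065,"ax":0,"ay":0,"az":0,"gripper":-0.5},
    {"dx":0,"dy":0,"dz":-0.065,"ax":0,"ay":0,"az":0,"gripper":-0.5},
    {"dx":0,"dy":0,"dz":-0.065,"ax":0,"ay":0,"az":0,"gripper":-0.5}
  ]
}}

```text
time: 21.7
eef_pos: [0.4556, 0.1278, 0.1136]
tcp_rot: [-0.025, 1.0, -0.0, 0.0]
contact_force: [0.2, -0.6, -2.1]
opening: 0.416
finger_force: 40.8
```

{"method": "jog_arm", "body": {
  "increments": [
    {"dx":0,"dy":0,"dz":-0.005,"ax":0,"ay":0,"az":0,"gripper":-0.5},
    {"dx":0,"dy":0,"dz":-0.01,"ax":0,"ay":0,"az":0,"gripper":-0.5},
    {"dx":0,"dy":0,"dz":-0.015,"ax":0,"ay":0,"az":0,"gripper":-0.5},
    {"dx":0,"dy":0,"dz":-0.015,"ax":0,"ay":0,"az":0,"gripper":-0.5},
    {"dx":0,"dy":0,"dz":-0.015,"ax":0,"ay":0,"az":0,"gripper":-0.5}
  ]
}}

```text
time: 22.2
eef_pos: [0.4555, 0.1278, 0.1117]
tcp_rot: [-0.024, 1.0, 0.0, -0.0]
contact_force: [-0.1, -0.0, -2.3]
opening: 0.414
finger_force: 40.9
```

{"method": "jog_arm", "body": {
  "increments": [
    {"dx":0,"dy":0,"dz":-0.005,"ax":0,"ay":0,"az":0,"gripper":-0.5},
    {"dx":0,"dy":0,"dz":-0.01,"ax":0,"ay":0,"az":0,"gripper":-0.5},
    {"dx":0,"dy":0,"dz":-0.01,"ax":0,"ay":0,"az":0,"gripper":-0.5},
    {"dx":0,"dy":0,"dz":-0.01,"ax":0,"ay":0,"az":0,"gripper":-0.5}
  ]
}}

```text
time: 22.6
eef_pos: [0.4558, 0.1278, 0.1117]
tcp_rot: [-0.025, 1.0, -0.0, -0.0]
contact_force: [-3.2, -1.3, 6.0]
opening: 0.418
finger_force: 41.6
```

It's seated, with the floor pushing up at 6 N. Releasing: open to about 60 mm, then rise.

{"method": "jog_arm", "body": {
  "increments": [
    {"dx":0,"dy":0,"dz":0,"ax":0,"ay":0,"az":0,"gripper":-0.1},
    {"dx":0,"dy":0,"dz":0,"ax":0,"ay":0,"az":0,"gripper":0.1},
    {"dx":0,"dy":0,"dz":0,"ax":0,"ay":0,"az":0,"gripper":0.5},
    {"dx":0,"dy":0,"dz":0,"ax":0,"ay":0,"az":0,"gripper":0.5},
    {"dx":0,"dy":0,"dz":0,"ax":0,"ay":0,"az":0,"gripper":0.5}
  ]
}}

```text
time: 23.1
eef_pos: [0.4555, 0.1278, 0.1104]
tcp_rot: [-0.025, 1.0, -0.0, -0.0]
contact_force: [-0.2, 0.3, -0.6]
opening: 0.747
finger_force: 0.0
```

{"method": "jog_arm", "body": {
  "increments": [
    {"dx":0,"dy":0,"dz":0.15,"ax":0,"ay":0,"az":0,"gripper":0.5},
    {"dx":0,"dy":0,"dz":0.4,"ax":0,"ay":0,"az":0,"gripper":0.5},
    {"dx":0,"dy":0,"dz":0.7,"ax":0,"ay":0,"az":0,"gripper":0.5},
    {"dx":0,"dy":0,"dz":1,"ax":0,"ay":0,"az":0,"gripper":0.5},
    {"dx":0,"dy":0,"dz":1,"ax":0,"ay":0,"az":0,"gripper":0.5},
    {"dx":0,"dy":0,"dz":1,"ax":0,"ay":0,"az":0,"gripper":0.5}
  ]
}}

```text
time: 23.7
eef_pos: [0.456, 0.1278, 0.2314]
tcp_rot: [-0.025, 1.0, 0.0, 0.001]
contact_force: [0.3, -0.4, -1.4]
opening: 0.747
finger_force: 0.0
```

```bash
python3 - <<'E'
from top import *
for n in ('scene','side'):
    c=cam(n);h=cv2.cvtColor(c['frame'],cv2.COLOR_BGR2HSV).reshape(-1,3)
    P=cloud(c).reshape(-1,3);k=~np.isnan(P[:,0]);print(n)
    rects(P[k],.125,.138,(.424,.06,.486,.2)); rects(P[k],.1,.115,(.48,.40,.6,.48))
    cv2.imwrite(f'pics/end_{n}.png',c['frame'][100:400,200:600])
E
```

```text
scene
 0.125-0.138 x0.4550 y0.1285 size 62.000 43.000 ang 90.0
 0.100-0.115 x0.5447 y0.4095 size 15.901 45.512 ang 10.9
 0.100-0.115 x0.5526 y0.4469 size 14.255 44.984 ang 6.7
side
 0.125-0.138 x0.4570 y0.1280 size 58.000 44.000 ang 90.0
 0.100-0.115 x0.5465 y0.4119 size 13.899 42.667 ang 14.5
 0.100-0.115 x0.5543 y0.4480 size 14.818 43.517 ang 6.5
```

View pics/end_scene.png

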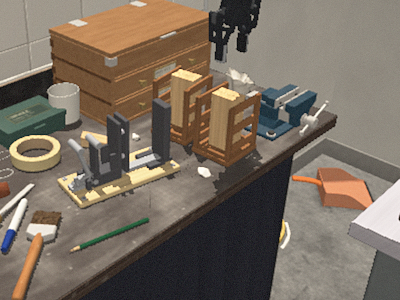

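The picture shows the blank upright in the near stand at (225,125), top at about z=0.132. The clamp head is back, the other things have not moved, and the gripper is clear above. Handing in.

```bash
python3 -c "
from plant import job
print(job.sign_off())"
```

```text
the job is handed in; nothing more can be done
None
```

The job is handed in at about 24 s of the 66 s allowed: the clamp head is back at its stop, and the blank, after being set on the bench and taken again by its broad faces, stands upright in the drying stand; the last picture shows everything else where it was.

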